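Put the stripped camera's loose parts away in their holders

TASK

The camera on this bench has been stripped; put its loose parts away. Stand the lens assembly in the round nest with its ribbon tail out through the gap in the nest's rim, then lay the lens cap centred on top of it to keep the dust out; put the flat battery pack in the single-bay tray and the two AA cells in the long two-bay holder, one in each bay, everything lying flat on the floor of its bay. Keep the lens upright throughout.

Things in the scene. Friction and masses are not known exactly. Their poses are not given: they have to be found in the camera images.
- lens_group: lens assembly: black drum 48 mm in diameter (45 at the top), 27 mm high, with a flat brown ribbon tail about 8 mm wide that sticks out 25 mm at its foot. Origin on its underside, off centre: the drum's axis is at y = +12.5 mm of its frame; the tail points to -y; z is up. About 60 g; grip across any diameter, fingertips about 12 mm above its underside to clear the nest's rim
- lens_cap: lens cap: plain black disc 54 mm in diameter, 7 mm thick; origin at the centre of its underside, z up. About 20 g; grip across a diameter with the fingertips 2 mm off the bench. On top of the drum its underside is 27 mm above the underside of the lens assembly
- camera_battery: camera battery pack: flat dark block 53 x 35 x 11 mm; origin at the centre of its underside, x along the 53 mm side, y across the 35 mm, z up. About 45 g; grip across the 35 mm, fingertips 5 mm above its underside to clear the tray's rim. Either way round is right
- aa_cell_0: AA cell lying on its side, 50 mm long, 14 mm in diameter; origin at the middle of its underside, x along the cell. About 29 g; does not roll by itself (flat foot). Grip across the 14 mm, fingertips 5 mm above its underside. Either way round is right, in either bay
- aa_cell_1: the other AA cell (red jacket; the first has a black one), same size, frame and weight
- lens_nest: lens nest, fixed: round metal plate 88 mm in diameter with a low grey ring rim, 62 mm inside and 72 mm outside. Origin at the centre of its underside; the inner floor is at z = 3 mm, the rim's top at z = 11 mm. The rim has one gap, about 42 mm wide, towards -y of its frame: there the ribbon tail goes out
- pack_tray: pack tray, fixed: grey tray with one rectangular bay, 50 mm (x) by 68 mm (y) inside, and a small screwed lug at each end (total 102 mm along y). Origin at the centre of the bay on its underside; floor at z = 3 mm; the long sides stand 7 mm high with lower thumb scoops, the end walls 9 mm. The pack's 53 mm side lies along the tray's y
- cell_holder: cell holder, fixed: long narrow grey holder, 34 mm (x) by 136 mm (y), with two bays end to end, each 26 mm (x) by 62 mm (y) inside. Origin at the middle of its underside; the bay centres are at y = +33 mm and y = -33 mm; floor at z = 3 mm; the long sides stand 7 mm high, the end walls and the divider 11 mm. The cells lie along y
Mind the look-alikes: they are no part of the job. There is more than one size of the lens_cap; the job needs the smaller.

How it is judged:
On the way, in this order (a step that is already met when the one before it is completed fails the run):
1. the lens assembly stands in the nest with its tail out through the gap (x of lens_group in the frame of lens_nest between -0.014 and 0.014 m and y of lens_group in the frame of lens_nest between -0.024 and -0.002 m and z of lens_group in the frame of lens_nest between 0 and 0.006 m and angle between lens_group's own z axis and vertical below 0.08 rad and angle between the y axis of lens_group and the y axis of lens_nest, either way round below 0.35 rad), for 0.2 s.
2. the cap lies on the lens assembly in the nest (all of step 1 and x of lens_cap in the frame of lens_group between -0.01 and 0.01 m and y of lens_cap in the frame of lens_group between 0.0025 and 0.0225 m and z of lens_cap in the frame of lens_group between 0.0245 and 0.031 m and angle between lens_cap's own z axis and vertical below 0.1 rad), for 0.2 s.
At the end, for the whole second after the job is handed in: Lens flat on the nest floor, tail within 20 degrees of the gap's middle; cap flat on the lens, centred within 10 mm each way; pack flat on the floor of the tray's bay; cells on the floor of the cell holder, one per bay; all released and at rest (all of step 2 and x of camera_battery in the frame of pack_tray between -0.01 and 0.01 m and y of camera_battery in the frame of pack_tray between -0.01 and 0.01 m and z of camera_battery in the frame of pack_tray between 0 and 0.006 m and angle between camera_battery's own z axis and vertical below 0.08 rad and (((x of aa_cell_0 in the frame of cell_holder between -0.009 and 0.009 m and y of aa_cell_0 in the frame of cell_holder between 0.023 and 0.043 m and z of aa_cell_0 in the frame of cell_holder between 0 and 0.006 m and angle between the x axis of aa_cell_0 and the y axis of cell_holder, either way round below 0.4 rad and angle between aa_cell_0's own x axis and vertical between 1.45 and 1.69 rad) and (x of aa_cell_1 in the frame of cell_holder between -0.009 and 0.009 m and y of aa_cell_1 in the frame of cell_holder between -0.043 and -0.023 m and z of aa_cell_1 in the frame of cell_holder between 0 and 0.006 m and angle between the x axis of aa_cell_1 and the y axis of cell_holder, either way round below 0.4 rad and angle between aa_cell_1's own x axis and vertical between 1.45 and 1.69 rad)) or ((x of aa_cell_0 in the frame of cell_holder between -0.009 and 0.009 m and y of aa_cell_0 in the frame of cell_holder between -0.043 and -0.023 m and z of aa_cell_0 in the frame of cell_holder between 0 and 0.006 m and angle between the x axis of aa_cell_0 and the y axis of cell_holder, either way round below 0.4 rad and angle between aa_cell_0's own x axis and vertical between 1.45 and 1.69 rad) and (x of aa_cell_1 in the frame of cell_holder between -0.009 and 0.009 m and y of aa_cell_1 in the frame of cell_holder between 0.023 and 0.043 m and z of aa_cell_1 in the frame of cell_holder between 0 and 0.006 m and angle between the x axis of aa_cell_1 and the y axis of cell_holder, either way round below 0.4 rad and angle between aa_cell_1's own x axis and vertical between 1.45 and 1.69 rad))) and linear speed of each of lens_group, lens_cap, camera_battery, aa_cell_0, aa_cell_1 below 0.02 m/s and angular speed of each of lens_group, lens_cap, camera_battery, aa_cell_0, aa_cell_1 below 0.2 rad/s); the robot touches nothing.
It fails at once if the lens assembly is tipped over (angle between lens_group's own z axis and vertical above 0.8 rad).
It also fails if it takes over 99 s, if anything falls off the work surface, if the arm or the gripper's body presses on something with over 40 N, if the wrist force passes 120 N, or if a joint passes its speed limit or range.

ROBOT

A 6-joint arm with a two-finger parallel gripper is mounted at the origin on a cart in front of the work surface, level with it; the furniture and walls round the work are solid. World frame = base frame: x ahead of the robot, y to its left, z up, the work surface at z = 0. Lengths are in m, angles in rad, forces in N, time in s.
With the tool pointing down it reaches from about 0.35 to 0.925 m from the base axis. Payload 6.4 kg.
Tool frame: the origin (TCP) lies on the centre line of the jaws, within the pads' length; the fingertips stand manip.tip_extent ahead of it and the grasp point (between the pads) lies 3 mm ahead of it (manip.tip_extent is the distance from the TCP to the fingertips, in m); z points along the fingers, y is the line along which they close (so a half turn about z gives the same grasp; the last joint's range is limited). The gripper opens to 85 mm and grips with 20 to 120 N. Pads are 22 mm wide; open, the fingers measure 114 mm over their backs; the gripper's body (76 mm by 85 mm) begins 54 mm behind the grasp point. The pads swing forward as they close: fully open they stand 13 mm farther back than shut.
Start: joints at [1.108, 0.245, 1.558, -0, 1.339, -0.174], TCP at [0.185, 0.623, 0.253] pointing down, gripper open.
Joint ranges: [-3.13, 3.13], [-1.02, 2.26], [0.13, 2.54], [-0.95, 4.09], [0.21, 2.88], [-2.74, 2.74]. Speed limits (rad/s): [2.57, 2.57, 3.14, 3.14, 3.14, 3.14].

INTERFACE

Orientations are given as a unit quaternion [x, y, z, w].
In Python, from rig import manip gives the robot as it stands. The module is installed in compiled form; this text tells all that it offers.
- The arm moves only by the tool move_arm, never from a script. Its argument "series" is a list of rows, each a list of 6 numbers: the shift along the tool's x, y, z each as a share of 300 mm, from -1 to 1, then the turn, a rotation vector about the tool's x, y, z each as a share of pi rad, from -1 to 1. In form: [[tx, ty, tz, ax, ay, az], ...]. A call has 1 to 8 rows; each row is the pose to reach, as a shift and turn from the pose commanded when the call began, along the tool's axes at that moment, turning the shorter way round; what a row does not reach only later rows make up. A row lasts 1/12 s, in which the tool goes at most 41.7 mm and 7.16 degrees, less where a joint would pass 70% of its speed; a pose out of reach is approached as far as the arm can. A call with a number of a shift or a turn outside -1 to 1 is refused whole. A call with a gripper value outside its range is refused whole. "claw" is the opening, from 0 (shut) to 1 (fully open), set as the call begins (left out, the last holds). The fingers move at their own pace and stop on an object; the grip force is fixed at half the most. Time passes only in rows, so rows that repeat a pose let the fingers close. It gives the time, the measured TCP pose, the force, the opening and the grip force at its end, in the units of the state.
- manip.get_obs(): the state, without advancing time (a new reading comes with each control period).
- manip.camera(name): name is "scene" or "top"; returns (picture, depth): 480x640x3 uint8, red, green, blue; 480x640 float32, m along the optical axis (not along the pixel's ray), 0 where there is no reading.
- manip.camera_model(name): a dict with "intrinsics" (3x3 intrinsics, pixels), "position" and "attitude" of the camera in the world. Camera axes: x right, y down, z forward; pixel columns grow to the right and rows downward; lengths in m; the calibration is good to about 2 mm. A picture is of the moment at which its call begins. camera_model takes no time and is no camera call.
- manip.hand_in(): hands the job in; it is judged then, once.
Trained networks look in the newest picture that a camera, given by its name, has taken for a name from the list of things; names that differ only in an ending like _2 or _b are one class to them, and where a whole thing is asked for, a point or a joint stands for the part that bears it (a point fixed in the world has none). Each returns a list of dicts, best first, with "confidence" (0 to 1); they miss things now and then, are a little off and sometimes report something else, mostly with a low value. They report only what shows in the picture. A call takes as long as a camera call. They do not tell look-alikes from the thing itself.
- manip.spot_in(camera, query): "at" ([x, y, z] in m, in world coordinates, good to about 4 mm: the middle of the surface that is visible of it).
- manip.cut_out(camera, query): "mask" (480x640 bool, what is visible of it).
- manip.tip_of(camera, query): "at" ([x, y, z] in m, in world coordinates, good to about 4 mm: a listed point, or the origin of a listed thing).
The state is a dict: "clock": time; "q": joint angles; "qvel": joint speeds; "effort": joint torques, N m; "tcp_pos": TCP position; "eef_rot": TCP orientation; "wrist_force": force on the tool from outside, world axes, zero at the start; "wrist_torque": the same for the moment, N m; "finger_gap": finger opening in m; "grasp_force": force on a finger pad.
Only numpy, scipy, OpenCV 4.12 (cv2) and the standard library are available. Lean on these libraries where they do the work, as an engineer would, in place of code of your own. Each camera call takes 0.05 s, during which the arm holds its last target. There are 200 camera calls.

## Working session

There is one attempt and no reset: what is moved stays moved. The work goes in short steps, Python scripts to look and compute and a tool call to move; the robot and the scene stay as the last step left them, time stands still between calls to the robot, and variables do not carry over. Pictures are saved under pics/ and viewed, at most 14 in all, crops included, and the job is handed in when it is done.

Besides the shell and the picture viewer there is one more tool, called after "Emit:" as a command line: name --pt "numbers of a row" for each row, then --argument value for the rest. move_arm: Moves the arm, as the interface text tells. Shift numbers are shares of 300 mm and turn numbers shares of pi rad, none past 1 either way. Its arguments: {"type":"object","properties":{"series":{"type":"array"},"claw":{"type":"number"}},"required":["series"]}

```bash
mkdir -p pics; python3 - <<'E'
from rig import manip
import cv2,numpy as np
o=manip.get_obs();print(o['clock'],o['tcp_pos'],o['eef_rot'],o['finger_gap'],manip.tip_extent)
for n in("top","scene"):
    p,d=manip.camera(n);cv2.imwrite(f"pics/{n}0.png",p[:,:,::-1]);np.savez(f"{n}0.npz",p=p,d=d)
    print(n,manip.camera_model(n))
for q in["lens_group","lens_cap","camera_battery","aa_cell_0","aa_cell_1","lens_nest","pack_tray","cell_holder"]:
    for r in manip.tip_of("top",q)[:3]: print(q,r['confidence'],np.round(r['at'],3))
E
```

```text
0.0 [0.18486902 0.62260934 0.25220533] [ 1.43889618e-01  9.89593279e-01 -9.10844496e-04 -3.01615722e-04] 0.08541654648169003 0.022
top {'intrinsics': array([[606.58395979,   0.        , 318.15706948],
       [  0.        , 606.58395979, 230.503291  ],
       [  0.        ,   0.        ,   1.        ]]), 'position': array([0.46771025, 0.04791214, 0.91914483]), 'attitude': array([ 0.70699683, -0.70687163,  0.01741353, -0.01359225])}
scene {'intrinsics': array([[459.24187969,   0.        , 316.91886717],
       [  0.        , 459.24187969, 241.37171725],
       [  0.        ,   0.        ,   1.        ]]), 'position': array([ 0.10886383, -0.51698799,  0.50310678]), 'attitude': array([ 0.8366051 , -0.27429177,  0.14128778, -0.45265184])}
lens_group 0.71 [0.426 0.237 0.002]
lens_group 0.57 [0.624 0.22  0.   ]
lens_cap 0.91 [ 0.411 -0.128  0.001]
lens_cap 0.77 [0.429 0.122 0.003]
camera_battery 0.87 [ 0.518  0.046 -0.002]
aa_cell_0 0.89 [ 0.427 -0.014  0.001]
aa_cell_0 0.72 [ 0.494  0.165 -0.001]
aa_cell_1 0.89 [ 0.427 -0.014  0.001]
aa_cell_1 0.72 [ 0.494  0.165 -0.001]
lens_nest 0.62 [ 0.621  0.056 -0.002]
pack_tray 0.79 [ 0.618 -0.088 -0.001]
pack_tray 0.19 [0.43  0.241 0.002]
cell_holder 0.7 [0.622 0.218 0.004]
cell_holder 0.67 [ 0.622  0.06  -0.003]
```

View pics/top0.png

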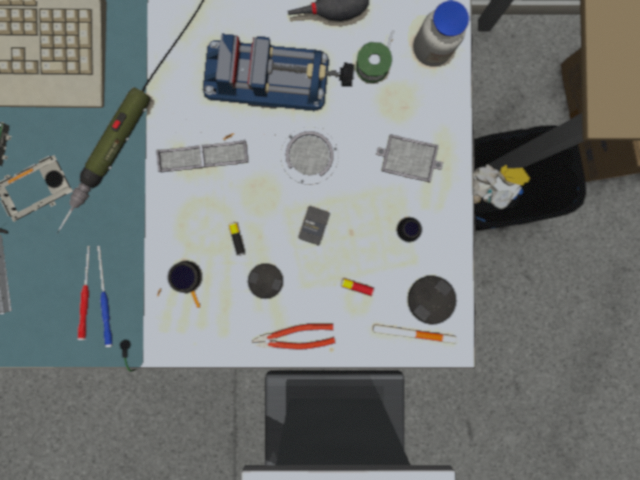

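View pics/scene0.png

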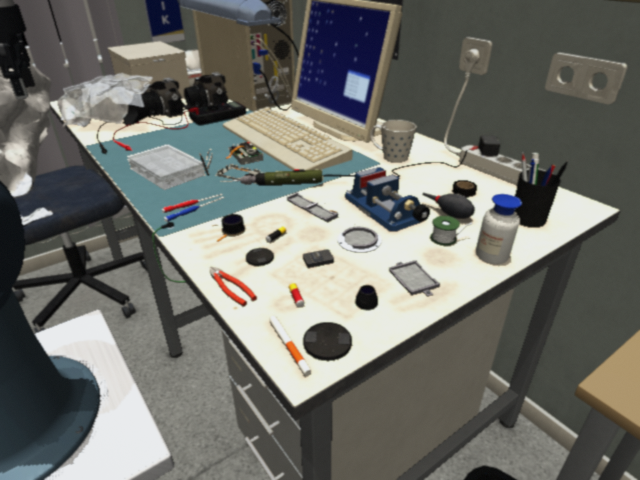

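Top view: lens at (184,277) with its tail towards (197,304); small cap (266,281), with the big one at (432,300) as the decoy. Battery (314,225), black cell (237,238), red cell (357,287), nest (309,157), tray (410,158), holder (203,156). Next I'll measure the outlines and look closely at the nest gap.

```bash
cat >h.py <<'E'
import numpy as np,cv2
from rig import manip
from scipy.spatial.transform import Rotation as R
def proj(uv,z,cam="top"):
    m=manip.camera_model(cam);uv=np.atleast_2d(np.asarray(uv,float))
    r=np.c_[uv,np.ones(len(uv))]@np.linalg.inv(m['intrinsics']).T
    r=R.from_quat(m['attitude']).apply(r);p=np.array(m['position'])
    return p+r*((z-p[2])/r[:,2])[:,None]
def blob(mask,box):
    x0,y0,x1,y1=box;m=np.zeros(mask.shape,np.uint8);m[y0:y1,x0:x1]=mask[y0:y1,x0:x1]
    n,l,s,c=cv2.connectedComponentsWithStats(m);k=1+np.argmax(s[1:,4])
    return (l==k).astype(np.uint8)
def rect(mask,z):
    c=max(cv2.findContours(mask,cv2.RETR_EXTERNAL,cv2.CHAIN_APPROX_NONE)[0],key=len)[:,0]
    P=proj(c,z)[:,:2]*1000
    (cx,cy),(w,h),a=cv2.minAreaRect(P.astype(np.float32))
    if w<h: w,h,a=h,w,a+90   # a: direction of long side from x, deg
    (ex,ey),er=cv2.minEnclosingCircle(P.astype(np.float32))
    return np.round([cx,cy,w,h,(a+90)%180-90],1),np.round([ex,ey,er],1)
E
python3 - <<'E'
from h import *
f=np.load("top0.npz");p=f['p'];d=f['d']
g=p.astype(int).max(2);sat=p.astype(int).max(2)-p.astype(int).min(2)
dark=g<110; obj=(g<110)|(sat>90); grey=(g<185)
for n,m,b,z in[("lens",dark,(160,255,210,300),.027),("cap",dark,(240,255,290,305),.007),("batt",dark,(295,200,335,250),.011),
 ("aa0",obj,(222,215,250,262),.007),("aa1",obj,(335,270,380,303),.007),("nest",grey,(275,125,345,188),.011),("tray",grey,(370,130,446,185),.008),("holder",grey,(152,135,255,176),.008)]:
    k=blob(m,b);print(n,*rect(k,z),k.sum())
t=p[285:312,185:206].astype(int);tm=(t[:,:,0]-t[:,:,2]>50);yx=np.argwhere(tm);P=proj(yx[:,::-1]+[185,285],0.001)
print("tail",P.mean(0),P[yx[:,0].argmax()])
a=cv2.resize(p[125:190,150:450],None,fx=2.6,fy=2.6,interpolation=2)
b=cv2.resize(p[125:190,270:350],(780,400)[:1]*1+(400,),interpolation=2) if 0 else cv2.resize(p[120:192,265:353],None,fx=5,fy=5,interpolation=2)
o=np.zeros((a.shape[0]+b.shape[0],a.shape[1],3),np.uint8);o[:a.shape[0]]=a;o[a.shape[0]:,:b.shape[1]]=b
cv2.imwrite("pics/z.png",o[:,:,::-1])
E
```

```text
lens [439.3 239.   48.4  45.3 -90. ] [439.8 238.9  24.8] 865
cap [432.  122.7  51.   50.9 -89.8] [432.7 122.6  26.3] 968
batt [515.7  49.5  50.8  32.7 -18.4] [515.1  49.8  28.6] 717
aa0 [495.3 165.1  46.   13.8  14.4] [494.9 165.7  23.3] 262
aa1 [423.3 -15.9  44.6  11.4  71.6] [423.7 -16.   22.4] 215
nest [625.   56.6  77.8  70.1  72.7] [626.5  55.5  41.5] 1924
tray [617.3 -95.1 105.9  64.3  78.1] [617.5 -95.3  53.1] 2395
holder [619.1 217.9 142.   52.4 -78.8] [620.3 218.4  71.6] 2492
tail [0.40551613 0.22857728 0.001     ] [0.39269507 0.22380276 0.001     ]
```

View pics/z.png

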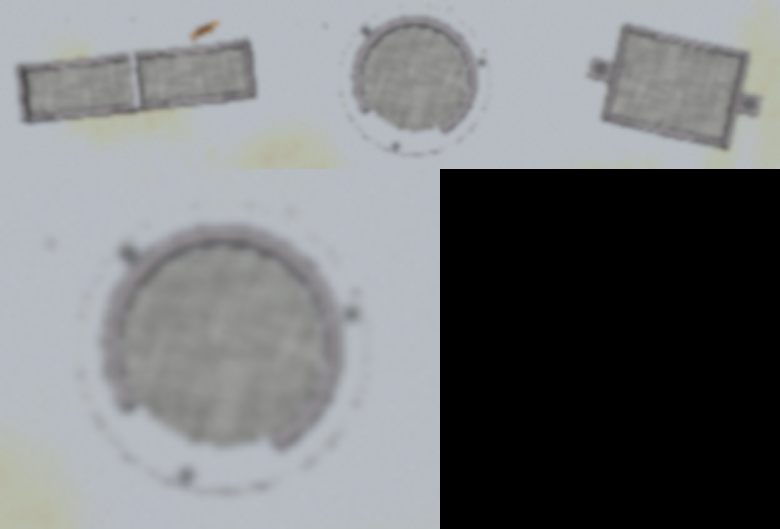

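The zoom shows the nest's gap pointing down and slightly left in the image (screw at crop (186,476), rim centre (223,341)). The tray's lugs run at about 13°, and the holder is tilted about -6°.

```bash
cat >>h.py <<'E'
def plan(x,y,z,yaw):
    "move_arm numbers from present pose to TCP at x,y,z (mm), closing-line angle yaw (deg)"
    o=manip.get_obs();r=R.from_quat(o['eef_rot']);p=o['tcp_pos']
    best=None
    for k in(0,180):
        t=np.radians(yaw+k);yv=np.array([np.cos(t),np.sin(t),0]);zv=np.array([0,0,-1.]);M=np.c_[np.cross(yv,zv),yv,zv]
        v=(r.inv()*R.from_matrix(M)).as_rotvec()
        if best is None or np.linalg.norm(v)<np.linalg.norm(best): best=v
    s=r.inv().apply(np.array([x,y,z])/1000-p)
    print("->",np.round(s/.3,3),np.round(best/np.pi,4),"mm",np.linalg.norm(s)*1e3//1,"deg",np.degrees(np.linalg.norm(best))//1)
def st():
    o=manip.get_obs();r=R.from_quat(o['eef_rot']).as_matrix()
    print(round(o['clock'],2),np.round(o['tcp_pos']*1e3,1),"yaw",round(np.degrees(np.arctan2(r[1,1],r[0,1])),1),"zdown",np.round(r[:,2],3),"gap",round(o['finger_gap'],4),"F",np.round(o['wrist_force'],1),round(float(o['grasp_force']),1),"tip",manip.tip_extent)
E
python3 - <<'E'
from h import *
def cr(P,s,ox,oy,dy=0): return np.array([(a/s+ox,(b-dy)/s+oy) for a,b in P])-0.2
def ang(P): v=P[1]-P[0];return np.degrees(np.arctan2(v[1],v[0]))
n=proj(cr([(223,341)],5,265,120,169),.011)[0];s=proj(cr([(186,476)],5,265,120,169),.003)[0]
n0=n;print("nest",n,ang([n,s]))
t=proj(cr([(626,25),(748,50),(727,148),(603,117)],2.6,150,125),.008);print("tray",t.mean(0),ang(t[[1,0]]),ang(t[[2,3]]),ang(t[[3,0]]),ang(t[[2,1]]))
l=proj(cr([(599,68),(750,104)],2.6,150,125),.003);print("lugs",l.mean(0),ang(l[[1,0]]))
h=proj(cr([(18,66),(249,41),(256,97),(24,122)],2.6,150,125),.009);print("holder",h.mean(0),ang(h[[1,0]]),ang(h[[2,3]]))
st();plan(439.5,239.8,120,73.4)
E
```

```text
nest [0.62264209 0.05620652 0.011     ] 164.21734137152862
tray [ 0.61832941 -0.09564614  0.008     ] 78.38878251352371 75.92904048555646 -14.21365096809873 -12.489065426557634
lugs [ 0.61852923 -0.09553847  0.003     ] 76.55146962543378
holder [0.61988824 0.2175754  0.009     ] 96.2928929968531 96.24529679492284
0.5 [185.1 623.1 253.2] yaw 73.5 zdown [-0. -0. -1.] gap 0.0853 F [ 0.4 -0.2  0.5] 0.0 tip 0.022
-> [-1.177 -0.983  0.444] [-0.      0.      0.0003] mm 478.0 deg 0.0
```

Emit:
move_arm --pt "-0.11 -0.09 0.02 0 0 0" --pt "-0.21 -0.18 0.04 0 0 0" --pt "-0.31 -0.26 0.08 0 0 0" --pt "-0.41 -0.34 0.12 0 0 0" --pt "-0.51 -0.43 0.16 0 0 0" --pt "-0.61 -0.51 0.2 0 0 0" --pt "-0.71 -0.59 0.24 0 0 0" --pt "-0.71 -0.59 0.24 0 0 0" --claw 0.85

```text
clock: 1.17
tcp_pos: [0.3407, 0.3878, 0.1788]
eef_rot: [0.147, 0.989, -0.002, -0.001]
wrist_force: [-0.8, -0.2, 0.4]
finger_gap: 0.0729
grasp_force: 0.0
```

```bash
python3 -c "
from h import *
st();plan(439.5,239.8,100,73.4)"
```

```text
1.17 [340.7 387.8 178.8] yaw 73.1 zdown [-0.002 -0.004 -1.   ] gap 0.0729 F [-0.8 -0.2  0.4] 0.0 tip 0.022
-> [-0.459 -0.375  0.264] [-0.0014 -0.0004 -0.0016] mm 194.0 deg 0.0
```

Emit:
move_arm --pt "-0.11 -0.09 0.05 0 0 0" --pt "-0.21 -0.17 0.11 0 0 0" --pt "-0.3 -0.25 0.17 0 0 0" --pt "-0.39 -0.32 0.22 0 0 0" --pt "-0.459 -0.375 0.264 0 0 0" --pt "-0.459 -0.375 0.264 0 0 0" --pt "-0.459 -0.375 0.264 0 0 0" --pt "-0.459 -0.375 0.264 0 0 0" --claw 0.85

```text
clock: 1.83
tcp_pos: [0.439, 0.2463, 0.1026]
eef_rot: [0.144, 0.99, 0.0, 0.0]
wrist_force: [0.6, 0.9, 0.4]
finger_gap: 0.0728
grasp_force: 0.0
```

```bash
python3 -c "
from h import *
st();plan(439.5,239.8,32,73.4)
p,d=manip.camera('scene');np.savez('s1.npz',p=p,d=d)
m=manip.camera_model('scene');K=m['intrinsics'];q=R.from_quat(m['attitude'])
def pix(P):
    c=q.inv().apply(np.array(P)-m['position']);return np.round((K@c/c[2])[:2],1)
t=manip.get_obs()['tcp_pos']
for dz in(0,-.009,-.022): print(dz,pix(t+[0,0,dz]))
u,v=pix(t).astype(int)
x0,y0=u-60,v-40
cv2.imwrite('pics/s1.png',cv2.resize(p[y0:y0+100,x0:x0+120],None,fx=6,fy=6,interpolation=2)[:,:,::-1]);print(x0,y0)
"
```

```text
1.83 [439.  246.3 102.6] yaw 73.5 zdown [ 0.001  0.001 -1.   ] gap 0.0728 F [0.6 0.9 0.4] 0.0 tip 0.022
-> [-0.008 -0.02   0.235] [0.0002 0.0001 0.0003] mm 70.0 deg 0.0
0 [226.9 184.8]
-0.009 [227.5 188.9]
-0.022 [228.3 194.8]
166 144
```

View pics/s1.png

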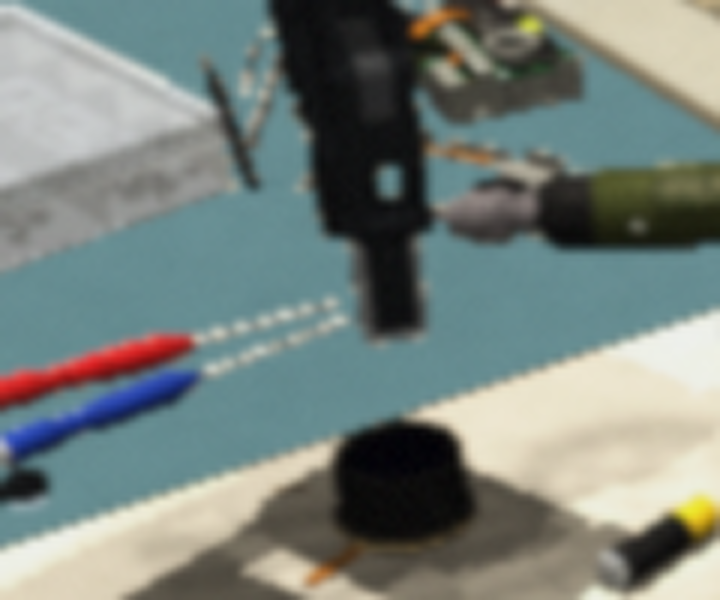

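```bash
python3 -c "
from h import *
m=manip.camera_model('scene');K=m['intrinsics'];q=R.from_quat(m['attitude'])
def pix(P):
    c=q.inv().apply(np.array(P)-m['position']);return np.round((K@c/c[2])[:2],1)
o=manip.get_obs();t=o['tcp_pos'];y=R.from_quat(o['eef_rot']).as_matrix()[:,1]
for s in(36,50):
  for dz in(-.01,-.015,-.022): print(s,dz,pix(t-y*s/1e3+[0,0,dz]))
"
```

```text
36 -0.01 [230.9 197.4]
36 -0.015 [231.2 199.7]
36 -0.022 [231.7 202.9]
50 -0.01 [232.3 200.7]
50 -0.015 [232.6 203. ]
50 -0.022 [233.  206.3]
```

Emit:
move_arm --pt "-0.008 -0.02 0.05 0 0 0" --pt "-0.008 -0.02 0.1 0 0 0" --pt "-0.008 -0.02 0.15 0 0 0" --pt "-0.008 -0.02 0.2 0 0 0" --pt "-0.008 -0.02 0.24 0 0 0" --pt "-0.008 -0.02 0.243 0 0 0" --pt "-0.008 -0.02 0.243 0 0 0" --pt "-0.008 -0.02 0.243 0 0 0" --claw 0.9

```text
clock: 2.55
tcp_pos: [0.4399, 0.2399, 0.03]
eef_rot: [0.143, 0.99, 0.0, 0.001]
wrist_force: [0.3, -0.4, 0.5]
finger_gap: 0.0768
grasp_force: 0.0
```

Emit:
move_arm --pt "0 0 0 0 0 0" --pt "0 0 0 0 0 0" --pt "0 0 0 0 0 0" --pt "0 0 0 0 0 0" --pt "0 0 0 0 0 0" --pt "0 0 0 0 0 0" --pt "0 0 0 0 0 0" --pt "0 0 0 0 0 0" --claw 0.4

```text
clock: 3.22
tcp_pos: [0.4404, 0.2397, 0.0307]
eef_rot: [0.144, 0.99, 0.0, 0.001]
wrist_force: [-1.7, 0.2, 6.1]
finger_gap: 0.0435
grasp_force: 61.2
```

```bash
python3 -c "
from h import *
st();plan(622.6,56.2,80,40)"
```

```text
3.22 [440.4 239.7  30.7] yaw 73.4 zdown [ 0.002  0.001 -1.   ] gap 0.0435 F [-1.7  0.2  6.1] 61.2 tip 0.022
-> [-0.757 -0.413 -0.164] [0.0005 0.0003 0.1858] mm 263.0 deg 33.0
```

Emit:
move_arm --pt "0 0 -0.05 0 0 0" --pt "0 0 -0.12 0 0 0" --pt "0 0 -0.2 0 0 0" --pt "0 0 -0.2 0 0 0" --pt "0 0 -0.2 0 0 0" --pt "0 0 -0.2 0 0 0"

```text
clock: 3.72
tcp_pos: [0.439, 0.2391, 0.0887]
eef_rot: [0.144, 0.99, -0.0, -0.0]
wrist_force: [-0.1, 0.7, -1.7]
finger_gap: 0.0437
grasp_force: 61.4
```

```bash
python3 -c "
from h import *
st();plan(622.6,56.2,90,39.6)
p,d=manip.camera('scene')
cv2.imwrite('pics/s2.png',cv2.resize(p[140:260,160:300],None,fx=5,fy=5,interpolation=2)[:,:,::-1])
"
```

```text
3.72 [439.  239.1  88.7] yaw 73.4 zdown [-0.001 -0.    -1.   ] gap 0.0437 F [-0.1  0.7 -1.7] 61.4 tip 0.022
-> [-0.76  -0.41  -0.005] [-0.0002 -0.0002  0.188 ] mm 259.0 deg 33.0
```

View pics/s2.png

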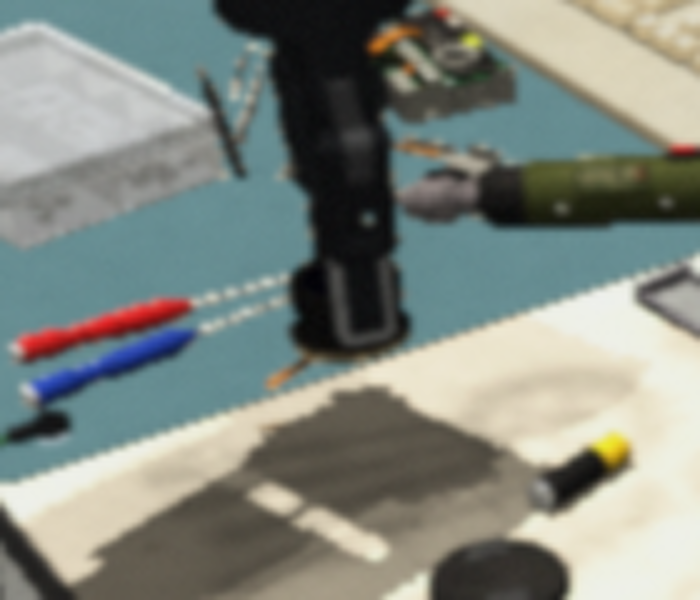

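Lens is held level with the tail free (at crop (290,375)), so I'll take it to the nest.

Emit:
move_arm --pt "-0.1 -0.05 -0.005 0 0 0.03" --pt "-0.21 -0.11 -0.005 0 0 0.06" --pt "-0.32 -0.17 -0.005 0 0 0.09" --pt "-0.43 -0.23 -0.005 0 0 0.12" --pt "-0.54 -0.29 -0.005 0 0 0.15" --pt "-0.65 -0.35 -0.005 0 0 0.18" --pt "-0.73 -0.395 -0.005 0 0 0.188" --pt "-0.76 -0.41 -0.005 0 0 0.188"

```text
clock: 4.43
tcp_pos: [0.6246, 0.0532, 0.0894]
eef_rot: [0.427, 0.904, -0.0, -0.0]
wrist_force: [-0.4, -0.0, -0.6]
finger_gap: 0.0437
grasp_force: 61.4
```

Emit:
move_arm --pt "0 0 0 0 0 0" --pt "0 0 0 0 0 0" --pt "0 0 0 0 0 0" --pt "0 0 0 0 0 0"

```text
clock: 4.77
tcp_pos: [0.6215, 0.0578, 0.09]
eef_rot: [0.425, 0.905, -0.0, -0.001]
wrist_force: [-0.3, 0.9, -0.7]
finger_gap: 0.0435
grasp_force: 61.4
```

```bash
python3 -c "
from h import *
st();plan(622.6,56.2,35,39.6)
p,d=manip.camera('scene')
cv2.imwrite('pics/s3.png',cv2.resize(p[180:280,290:410],None,fx=6,fy=6,interpolation=2)[:,:,::-1])
p,d=manip.camera('top')
cv2.imwrite('pics/t3.png',cv2.resize(p[100:210,240:380],None,fx=5,fy=5,interpolation=2)[:,:,::-1])
"
```

```text
4.77 [621.5  57.8  90. ] yaw 39.7 zdown [-0.002  0.    -1.   ] gap 0.0435 F [-0.3  0.9 -0.7] 61.4 tip 0.022
-> [-0.007 -0.     0.183] [-0.0004 -0.0004  0.0007] mm 55.0 deg 0.0
```

View pics/s3.png

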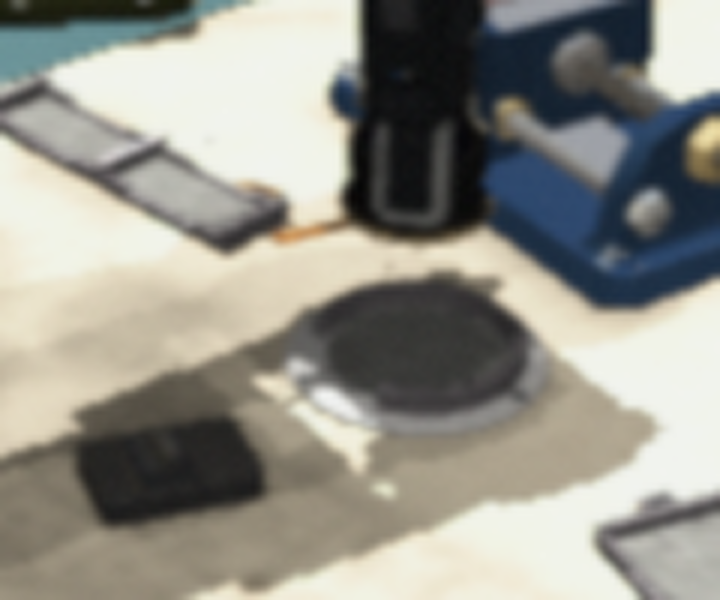

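```bash
python3 -c "
from h import *
p,d=manip.camera('scene');p=p.astype(int)
m=manip.camera_model('scene');K=m['intrinsics'];q=R.from_quat(m['attitude'])
s=p[205:225,325:352];t=(s[...,0]-s[...,2]>60)&(s[...,0]>130);yx=np.argwhere(t);P=proj(yx[:,::-1]+[325,205],.0595,'scene')
i=yx[:,1].argmin();print(len(yx),P.mean(0),P[i]);c=manip.get_obs()['tcp_pos']
for e in(P.mean(0),P[i]): print(np.degrees(np.arctan2(*(e-c)[[1,0]])),np.hypot(*(e-c)[:2]))
st()
"
```

```text
20 [0.58102763 0.0693849  0.0595    ] [0.57595872 0.07461349 0.0595    ]
163.79429212526222 0.0429566927825504
159.60929308697274 0.04941518259533619
4.92 [622.3  57.4  90.7] yaw 39.7 zdown [-0.  0. -1.] gap 0.0438 F [-0.6  1.4 -0.9] 61.4 tip 0.022
```

Tail direction is about 162° against 164° for the gap, so I'll lower it.

Emit:
move_arm --pt "-0.005 0.002 0.06 0 0 0" --pt "-0.005 0.002 0.11 0 0 0" --pt "-0.005 0.002 0.15 0 0 0" --pt "-0.005 0.002 0.17 0 0 0" --pt "-0.005 0.002 0.18 0 0 0" --pt "-0.005 0.002 0.187 0 0 0" --pt "-0.005 0.002 0.187 0 0 0" --pt "-0.005 0.002 0.187 0 0 0"

```text
clock: 5.58
tcp_pos: [0.6248, 0.0556, 0.0351]
eef_rot: [0.426, 0.905, 0.0, 0.0]
wrist_force: [0.2, 0.1, -0.5]
finger_gap: 0.0434
grasp_force: 61.4
```

```bash
python3 -c "
from h import *
st()"
```

```text
5.58 [624.8  55.6  35.1] yaw 39.6 zdown [ 0.001 -0.    -1.   ] gap 0.0434 F [ 0.2  0.1 -0.5] 61.4 tip 0.022
```

Emit:
move_arm --pt "0.005 0.003 0.003 0 0 0" --pt "0.005 0.003 0.005 0 0 0" --pt "0.005 0.003 0.005 0 0 0" --pt "0.005 0.003 0.005 0 0 0"

```text
clock: 5.92
tcp_pos: [0.6246, 0.0575, 0.0338]
eef_rot: [0.426, 0.905, 0.0, 0.0]
wrist_force: [-0.9, 0.9, 2.4]
finger_gap: 0.0436
grasp_force: 61.7
```

Emit:
move_arm --pt "0 0 0 0 0 0" --pt "0 0 0 0 0 0" --pt "0 0 0 0 0 0" --pt "0 0 0 0 0 0" --pt "0 0 0 0 0 0" --pt "0 0 0 0 0 0" --claw 0.85

```text
clock: 6.42
tcp_pos: [0.6241, 0.0573, 0.033]
eef_rot: [0.426, 0.905, -0.0, -0.0]
wrist_force: [0.3, -0.1, -0.2]
finger_gap: 0.0728
grasp_force: 0.0
```

Emit:
move_arm --pt "0 0 -0.08 0 0 0" --pt "0 0 -0.18 0 0 0" --pt "0 0 -0.28 0 0 0" --pt "0 0 -0.3 0 0 0" --pt "0 0 -0.3 0 0 0" --pt "0 0 -0.3 0 0 0"

```text
clock: 6.92
tcp_pos: [0.6239, 0.0574, 0.1228]
eef_rot: [0.426, 0.905, -0.0, -0.0]
wrist_force: [-0.7, 0.1, -0.9]
finger_gap: 0.0725
grasp_force: 0.0
```

```bash
python3 -c "
from h import *
st();plan(432,122.6,80,85)"
```

```text
6.92 [623.9  57.4 122.8] yaw 39.6 zdown [-0. -0. -1.] gap 0.0725 F [-0.7  0.1 -0.9] 0.0 tip 0.022
-> [ 0.575 -0.354  0.143] [-0.     -0.     -0.2521] mm 207.0 deg 45.0
```

Emit:
move_arm --pt "0.09 -0.055 0.02 0 0 -0.035" --pt "0.18 -0.11 0.04 0 0 -0.07" --pt "0.27 -0.165 0.06 0 0 -0.105" --pt "0.36 -0.22 0.08 0 0 -0.14" --pt "0.45 -0.277 0.1 0 0 -0.175" --pt "0.53 -0.326 0.12 0 0 -0.21" --pt "0.575 -0.354 0.14 0 0 -0.245" --pt "0.575 -0.354 0.143 0 0 -0.252" --claw 0.9

```text
clock: 7.58
tcp_pos: [0.4264, 0.1233, 0.0763]
eef_rot: [0.041, 0.999, -0.0, -0.005]
wrist_force: [-0.7, -1.0, -0.9]
finger_gap: 0.0772
grasp_force: 0.0
```

Emit:
move_arm --pt "0 0 0 0 0 0" --pt "0 0 0 0 0 0" --pt "0 0 0 0 0 0" --pt "0 0 0 0 0 0"

```text
clock: 7.92
tcp_pos: [0.4335, 0.1222, 0.0805]
eef_rot: [0.045, 0.999, 0.0, 0.0]
wrist_force: [-0.9, 0.1, -0.7]
finger_gap: 0.0768
grasp_force: 0.0
```

```bash
python3 -c "
from h import *
st();plan(432,122.6,22,85)
p,d=manip.camera('top')
cv2.imwrite('pics/t4.png',cv2.resize(p[120:300,200:380],None,fx=3.3,fy=3.3,interpolation=2)[:,:,::-1])
g=p.astype(int).max(2)
print(*rect(blob(g<75,(280,120,340,190)),.030))
"
```

```text
7.92 [433.5 122.2  80.5] yaw 84.9 zdown [ 0.001 -0.    -1.   ] gap 0.0768 F [-0.9  0.1 -0.7] 0.0 tip 0.022
-> [0.005 0.001 0.195] [ 0.      0.0003 -0.0006] mm 58.0 deg 0.0
[620.5  57.4  46.   42.8   0. ] [619.9  57.3  23.9]
```

View pics/t4.png

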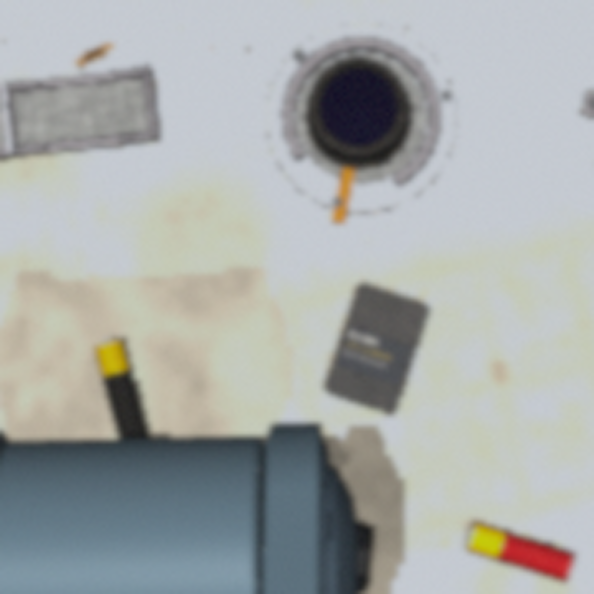

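Lens stands in the nest with the tail out over the screw in the gap (crop (342,195)). Next is the cap.

Emit:
move_arm --pt "0.004 0.001 0.05 0 0 0" --pt "0.004 0.001 0.1 0 0 0" --pt "0.004 0.001 0.15 0 0 0" --pt "0.004 0.001 0.18 0 0 0" --pt "0.004 0.001 0.195 0 0 0" --pt "0.004 0.001 0.2 0 0 0" --pt "0.004 0.001 0.2 0 0 0" --pt "0.004 0.001 0.2 0 0 0"

```text
clock: 8.63
tcp_pos: [0.4318, 0.123, 0.0208]
eef_rot: [0.044, 0.999, 0.0, 0.001]
wrist_force: [0.4, 0.2, -0.2]
finger_gap: 0.0764
grasp_force: 0.0
```

Emit:
move_arm --pt "0 0 0 0 0 0" --pt "0 0 0 0 0 0" --pt "0 0 0 0 0 0" --pt "0 0 0 0 0 0" --pt "0 0 0 0 0 0" --pt "0 0 0 0 0 0" --pt "0 0 0 0 0 0" --pt "0 0 0 0 0 0" --claw 0.5

```text
clock: 9.3
tcp_pos: [0.4318, 0.1228, 0.0215]
eef_rot: [0.044, 0.999, -0.0, 0.0]
wrist_force: [-4.1, -1.4, 11.4]
finger_gap: 0.0484
grasp_force: 60.1
```

```bash
python3 -c "
from h import *
st()"
```

```text
9.3 [431.8 122.8  21.5] yaw 85.0 zdown [ 0.    -0.001 -1.   ] gap 0.0484 F [-4.1 -1.4 11.4] 60.1 tip 0.022
```

Emit:
move_arm --pt "0 0 -0.05 0 0 0" --pt "0 0 -0.12 0 0 0" --pt "0 0 -0.2 0 0 0" --pt "0 0 -0.26 0 0 0" --pt "0 0 -0.26 0 0 0" --pt "0 0 -0.26 0 0 0" --pt "0 0 -0.26 0 0 0"

```text
clock: 9.88
tcp_pos: [0.4306, 0.123, 0.0976]
eef_rot: [0.044, 0.999, -0.0, -0.0]
wrist_force: [-0.5, -0.2, -0.7]
finger_gap: 0.0484
grasp_force: 61.5
```

```bash
python3 -c "
from h import *
st();plan(622.6,57.3,98,85)
p,d=manip.camera('scene')
cv2.imwrite('pics/s5.png',cv2.resize(p[160:280,190:310],None,fx=5,fy=5,interpolation=2)[:,:,::-1])
"
```

```text
9.88 [430.6 123.   97.6] yaw 85.0 zdown [-0.001 -0.    -1.   ] gap 0.0484 F [-0.5 -0.2 -0.7] 61.5 tip 0.022
-> [-0.657 -0.162 -0.002] [-0.     -0.0003 -0.0001] mm 202.0 deg 0.0
```

View pics/s5.png

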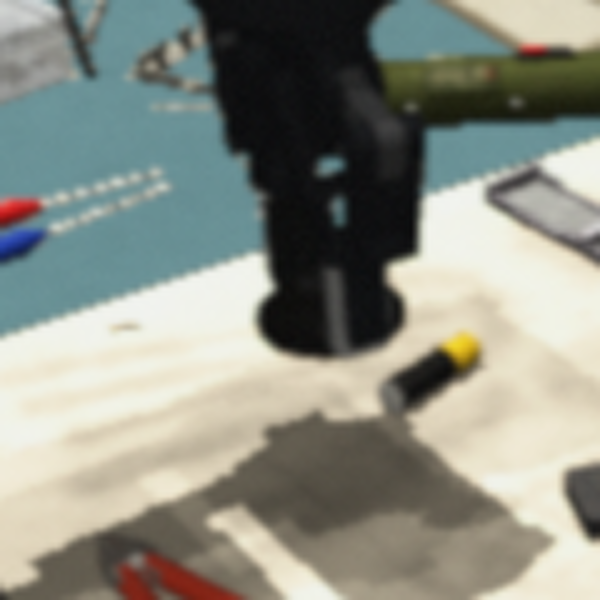

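Cap is held level and centred; carry it to the lens.

Emit:
move_arm --pt "-0.1 -0.025 0 0 0 0" --pt "-0.21 -0.052 0 0 0 0" --pt "-0.32 -0.08 0 0 0 0" --pt "-0.43 -0.106 0 0 0 0" --pt "-0.54 -0.133 0 0 0 0" --pt "-0.62 -0.153 0 0 0 0" --pt "-0.657 -0.162 0 0 0 0" --pt "-0.657 -0.162 0 0 0 0"

```text
clock: 10.6
tcp_pos: [0.6246, 0.0561, 0.0966]
eef_rot: [0.045, 0.999, -0.0, -0.0]
wrist_force: [-0.0, 1.0, -0.2]
finger_gap: 0.0484
grasp_force: 61.5
```

Emit:
move_arm --pt "0 0 0 0 0 0" --pt "0 0 0 0 0 0" --pt "0 0 0 0 0 0" --pt "0 0 0 0 0 0" --pt "0 0 0 0 0 0"

```text
clock: 11.02
tcp_pos: [0.6226, 0.0577, 0.0982]
eef_rot: [0.044, 0.999, 0.0, -0.0]
wrist_force: [-0.7, -0.6, -0.4]
finger_gap: 0.0483
grasp_force: 61.5
```

```bash
python3 -c "
from h import *
st();plan(622.6,57.3,53,85)"
```

```text
11.02 [622.6  57.7  98.2] yaw 85.0 zdown [-0.  0. -1.] gap 0.0483 F [-0.7 -0.6 -0.4] 61.5 tip 0.022
-> [-0.    -0.001  0.151] [ 0.     -0.0001  0.    ] mm 45.0 deg 0.0
```

Emit:
move_arm --pt "0 -0.001 0.05 0 0 0" --pt "0 -0.001 0.09 0 0 0" --pt "0 -0.001 0.12 0 0 0" --pt "0 -0.001 0.135 0 0 0" --pt "0 -0.001 0.145 0 0 0" --pt "0 -0.001 0.15 0 0 0" --pt "0 -0.001 0.15 0 0 0" --pt "0 -0.001 0.15 0 0 0"

```text
clock: 11.68
tcp_pos: [0.6236, 0.0569, 0.0536]
eef_rot: [0.044, 0.999, -0.0, 0.0]
wrist_force: [0.7, -0.0, -0.8]
finger_gap: 0.0483
grasp_force: 61.5
```

Emit:
move_arm --pt "0 0 0.003 0 0 0" --pt "0 0 0.003 0 0 0" --pt "0 0 0.003 0 0 0"

```text
clock: 11.93
tcp_pos: [0.6234, 0.057, 0.0526]
eef_rot: [0.044, 0.999, -0.0, 0.0]
wrist_force: [0.6, 0.7, -0.7]
finger_gap: 0.0482
grasp_force: 61.5
```

Emit:
move_arm --pt "0 0 0.003 0 0 0" --pt "0 0 0.003 0 0 0" --pt "0 0 0.003 0 0 0"

```text
clock: 12.18
tcp_pos: [0.6235, 0.057, 0.0517]
eef_rot: [0.044, 0.999, -0.0, 0.0]
wrist_force: [0.3, -0.0, 1.4]
finger_gap: 0.0481
grasp_force: 61.8
```

Emit:
move_arm --pt "0 0 0 0 0 0" --pt "0 0 0 0 0 0" --pt "0 0 0 0 0 0" --pt "0 0 0 0 0 0" --pt "0 0 0 0 0 0" --pt "0 0 0 0 0 0" --claw 0.8

```text
clock: 12.68
tcp_pos: [0.6232, 0.057, 0.0513]
eef_rot: [0.044, 0.999, -0.0, -0.0]
wrist_force: [0.1, -0.5, 0.0]
finger_gap: 0.0687
grasp_force: 0.0
```

Emit:
move_arm --pt "0 0 -0.06 0 0 0" --pt "0 0 -0.14 0 0 0" --pt "0 0 -0.2 0 0 0" --pt "0 0 -0.2 0 0 0" --pt "0 0 -0.2 0 0 0" --pt "0 0 -0.2 0 0 0"

```text
clock: 13.18
tcp_pos: [0.6225, 0.057, 0.1103]
eef_rot: [0.044, 0.999, 0.0, -0.001]
wrist_force: [-0.5, 0.4, -0.7]
finger_gap: 0.0683
grasp_force: 0.0
```

```bash
python3 -c "
from h import *
st();plan(515.5,49.6,80,71.6)"
```

```text
13.18 [622.5  57.  110.3] yaw 85.0 zdown [-0.002  0.    -1.   ] gap 0.0683 F [-0.5  0.4 -0.7] 0.0 tip 0.022
-> [ 0.353 -0.056  0.102] [-0.0001 -0.0005  0.0743] mm 111.0 deg 13.0
```

Emit:
move_arm --pt "0.09 -0.014 0 0 0 0.02" --pt "0.19 -0.03 0.02 0 0 0.04" --pt "0.29 -0.046 0.05 0 0 0.06" --pt "0.353 -0.056 0.09 0 0 0.074" --pt "0.353 -0.056 0.102 0 0 0.074" --pt "0.353 -0.056 0.102 0 0 0.074" --pt "0.353 -0.056 0.102 0 0 0.074" --pt "0.353 -0.056 0.102 0 0 0.074" --claw 0.8

```text
clock: 13.85
tcp_pos: [0.5176, 0.0494, 0.0812]
eef_rot: [0.159, 0.987, 0.0, 0.001]
wrist_force: [0.2, -0.1, 0.1]
finger_gap: 0.0685
grasp_force: 0.0
```

```bash
python3 -c "
from h import *
st();plan(515.5,49.6,25,71.6)
p,d=manip.camera('top')
cv2.imwrite('pics/t6.png',cv2.resize(p[120:300,200:380],None,fx=3.3,fy=3.3,interpolation=2)[:,:,::-1])
p,d=manip.camera('scene')
cv2.imwrite('pics/s6.png',cv2.resize(p[180:300,280:420],None,fx=5,fy=5,interpolation=2)[:,:,::-1])
"
```

```text
13.85 [517.6  49.4  81.2] yaw 71.7 zdown [ 0.001 -0.    -1.   ] gap 0.0685 F [ 0.2 -0.1  0.1] 0.0 tip 0.022
-> [ 0.007 -0.002  0.187] [0.0001 0.0004 0.0004] mm 56.0 deg 0.0
```

View pics/s6.png

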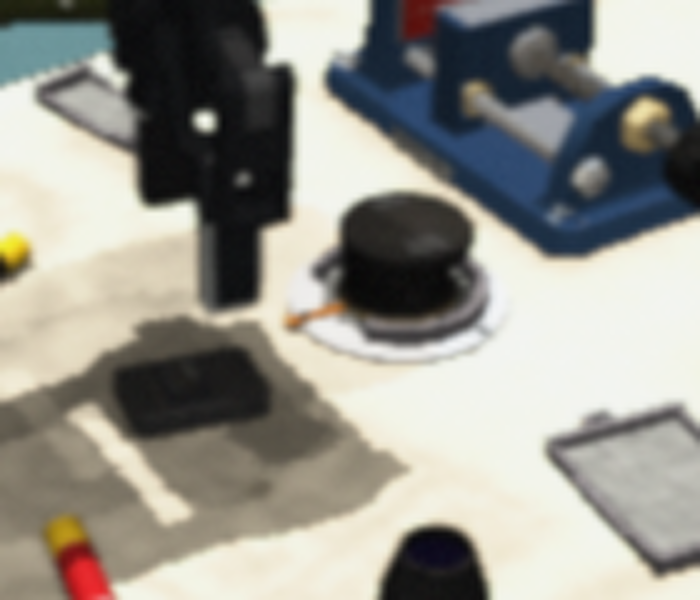

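The cap sits centred on the lens (crop (407,225)) with the tail out at (300,320). Battery next.

Emit:
move_arm --pt "0.006 -0.001 0.05 0 0 0" --pt "0.006 -0.001 0.1 0 0 0" --pt "0.006 -0.001 0.15 0 0 0" --pt "0.006 -0.001 0.18 0 0 0" --pt "0.006 -0.001 0.188 0 0 0" --pt "0.006 -0.001 0.188 0 0 0" --pt "0.006 -0.001 0.188 0 0 0" --pt "0.006 -0.001 0.188 0 0 0"

```text
clock: 14.62
tcp_pos: [0.5154, 0.0497, 0.0254]
eef_rot: [0.159, 0.987, 0.0, 0.001]
wrist_force: [-0.1, -1.0, 0.6]
finger_gap: 0.068
grasp_force: 0.0
```

Emit:
move_arm --pt "0 0 0 0 0 0" --pt "0 0 0 0 0 0" --pt "0 0 0 0 0 0" --pt "0 0 0 0 0 0" --pt "0 0 0 0 0 0" --pt "0 0 0 0 0 0" --pt "0 0 0 0 0 0" --pt "0 0 0 0 0 0" --claw 0.25

```text
clock: 15.28
tcp_pos: [0.5151, 0.0497, 0.0253]
eef_rot: [0.159, 0.987, 0.0, 0.001]
wrist_force: [-1.1, -0.4, 6.6]
finger_gap: 0.0329
grasp_force: 60.1
```

Emit:
move_arm --pt "0 0 -0.05 0 0 0" --pt "0 0 -0.12 0 0 0" --pt "0 0 -0.2 0 0 0" --pt "0 0 -0.26 0 0 0" --pt "0 0 -0.28 0 0 0" --pt "0 0 -0.28 0 0 0" --pt "0 0 -0.28 0 0 0"

```text
clock: 15.87
tcp_pos: [0.514, 0.0498, 0.1077]
eef_rot: [0.159, 0.987, -0.0, -0.0]
wrist_force: [-0.3, -0.3, -1.6]
finger_gap: 0.0327
grasp_force: 59.8
```

```bash
python3 -c "
from h import *
st();plan(618.3,-95.6,105,-13.2)"
```

```text
15.87 [514.   49.8 107.7] yaw 71.7 zdown [-0.001  0.    -1.   ] gap 0.0327 F [-0.3 -0.3 -1.6] 59.8 tip 0.022
-> [-0.483 -0.351  0.009] [-2.000e-04 -1.000e-04  4.714e-01] mm 179.0 deg 84.0
```

Emit:
move_arm --pt "-0.06 -0.044 0 0 0 0.038" --pt "-0.12 -0.088 0 0 0 0.076" --pt "-0.18 -0.132 0 0 0 0.114" --pt "-0.24 -0.176 0 0 0 0.152" --pt "-0.3 -0.22 0 0 0 0.19" --pt "-0.36 -0.264 0 0 0 0.228" --pt "-0.42 -0.308 0 0 0 0.266" --pt "-0.483 -0.351 0.0 0 0 0.304"

```text
clock: 16.53
tcp_pos: [0.6179, -0.0963, 0.1057]
eef_rot: [0.598, 0.802, -0.001, -0.002]
wrist_force: [0.8, -0.7, -1.0]
finger_gap: 0.0327
grasp_force: 59.8
```

Emit:
move_arm --pt "0 0 0 0 0 0.038" --pt "0 0 0 0 0 0.076" --pt "0 0 0 0 0 0.114" --pt "0 0 0 0 0 0.15" --pt "0 0 0 0 0 0.167" --pt "0 0 0 0 0 0.167" --pt "0 0 0 0 0 0.167" --pt "0 0 0 0 0 0.167"

```text
clock: 17.2
tcp_pos: [0.6182, -0.0955, 0.1071]
eef_rot: [0.783, 0.622, -0.001, -0.001]
wrist_force: [-0.1, -0.2, 0.1]
finger_gap: 0.0331
grasp_force: 59.8
```

```bash
python3 -c "
from h import *
st();plan(618.3,-95.6,30,-13.2)
p,d=manip.camera('scene')
cv2.imwrite('pics/s7.png',cv2.resize(p[200:320,330:470],None,fx=5,fy=5,interpolation=2)[:,:,::-1])"
```

```text
17.2 [618.2 -95.5 107.1] yaw -13.1 zdown [-0.002  0.001 -1.   ] gap 0.0331 F [-0.1 -0.2  0.1] 59.8 tip 0.022
-> [-0.     0.001  0.257] [-0.0006 -0.0001  0.0008] mm 77.0 deg 0.0
```

View pics/s7.png

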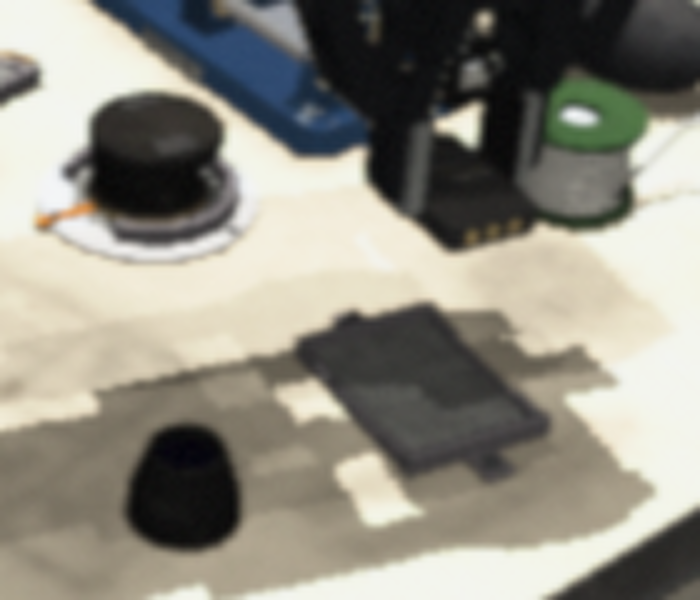

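Emit:
move_arm --pt "0 0.001 0.06 0 0 0" --pt "0 0.001 0.12 0 0 0" --pt "0 0.001 0.18 0 0 0" --pt "0 0.001 0.23 0 0 0" --pt "0 0.001 0.25 0 0 0" --pt "0 0.001 0.259 0 0 0" --pt "0 0.001 0.259 0 0 0" --pt "0 0.001 0.259 0 0 0"

```text
clock: 17.92
tcp_pos: [0.6198, -0.0961, 0.0316]
eef_rot: [0.783, 0.622, 0.0, 0.001]
wrist_force: [0.5, 0.2, 0.6]
finger_gap: 0.0327
grasp_force: 59.9
```

```bash
python3 -c "
from h import *
st()"
```

```text
17.92 [619.8 -96.1  31.6] yaw -13.1 zdown [ 0.001 -0.001 -1.   ] gap 0.0327 F [0.5 0.2 0.6] 59.9 tip 0.022
```

Emit:
move_arm --pt "0 0 0.002 0 0 0" --pt "0 0 0.005 0 0 0" --pt "0 0 0.005 0 0 0" --pt "0 0 0.005 0 0 0"

```text
clock: 18.25
tcp_pos: [0.6193, -0.0959, 0.0296]
eef_rot: [0.783, 0.622, 0.0, 0.0]
wrist_force: [0.1, -0.9, -1.0]
finger_gap: 0.0329
grasp_force: 59.9
```

Emit:
move_arm --pt "0 0 0 0 0 0" --pt "0 0 0 0 0 0" --pt "0 0 0 0 0 0" --pt "0 0 0 0 0 0" --pt "0 0 0 0 0 0" --pt "0 0 0 0 0 0" --claw 0.6

```text
clock: 18.75
tcp_pos: [0.6192, -0.0958, 0.0292]
eef_rot: [0.783, 0.622, 0.0, 0.0]
wrist_force: [0.2, 0.0, 0.0]
finger_gap: 0.0513
grasp_force: 0.0
```

Emit:
move_arm --pt "0 0 -0.06 0 0 0" --pt "0 0 -0.14 0 0 0" --pt "0 0 -0.22 0 0 0" --pt "0 0 -0.25 0 0 0" --pt "0 0 -0.25 0 0 0" --pt "0 0 -0.25 0 0 0" --pt "0 0 -0.25 0 0 0"

```text
clock: 19.33
tcp_pos: [0.6181, -0.0955, 0.1024]
eef_rot: [0.783, 0.622, -0.001, -0.001]
wrist_force: [-0.6, 0.5, 0.1]
finger_gap: 0.0511
grasp_force: 0.0
```

```bash
python3 -c "
from h import *
st();plan(423.5,-16,80,-18.4)"
```

```text
19.33 [618.1 -95.5 102.4] yaw -13.1 zdown [-0.003  0.001 -1.   ] gap 0.0511 F [-0.6  0.5  0.1] 0.0 tip 0.022
-> [ 0.111 -0.692  0.077] [-0.0009 -0.0001  0.0293] mm 211.0 deg 5.0
```

Emit:
move_arm --pt "0.016 -0.1 0 0 0 0.004" --pt "0.034 -0.21 0 0 0 0.008" --pt "0.051 -0.32 0.01 0 0 0.012" --pt "0.068 -0.43 0.02 0 0 0.016" --pt "0.086 -0.54 0.04 0 0 0.02" --pt "0.1 -0.63 0.06 0 0 0.024" --pt "0.11 -0.689 0.077 0 0 0.029" --pt "0.11 -0.689 0.077 0 0 0.029" --claw 0.5

```text
clock: 20.0
tcp_pos: [0.4198, -0.0145, 0.0775]
eef_rot: [0.811, 0.586, -0.003, -0.004]
wrist_force: [-0.8, 0.3, -0.3]
finger_gap: 0.0422
grasp_force: 0.0
```

Emit:
move_arm --pt "0 0 0 0 0 0" --pt "0 0 0 0 0 0" --pt "0 0 0 0 0 0" --pt "0 0 0 0 0 0"

```text
clock: 20.33
tcp_pos: [0.4264, -0.0173, 0.0815]
eef_rot: [0.811, 0.585, 0.0, 0.0]
wrist_force: [0.3, 0.4, 0.1]
finger_gap: 0.0429
grasp_force: 0.0
```

```bash
python3 -c "
from h import *
st();plan(424.5,-15.5,27,-18.4)
p,d=manip.camera('top')
cv2.imwrite('pics/t8.png',cv2.resize(p[110:250,150:450],None,fx=2.6,fy=2.6,interpolation=2)[:,:,::-1])
"
```

```text
20.33 [426.4 -17.3  81.5] yaw -18.4 zdown [ 0.001 -0.    -1.   ] gap 0.0429 F [0.3 0.4 0.1] 0.0 tip 0.022
-> [ 0.003 -0.008  0.182] [0.0003 0.     0.0002] mm 54.0 deg 0.0
```

View pics/t8.png

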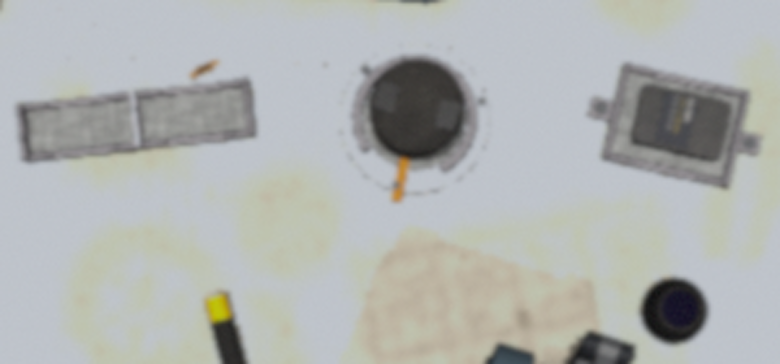

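Pack lies flat in the tray within about 4 mm of centre (crop (681,120) against (675,126)), and the cap looks centred. Red cell next.

Emit:
move_arm --pt "0.003 -0.006 0.05 0 0 0" --pt "0.003 -0.006 0.1 0 0 0" --pt "0.003 -0.006 0.15 0 0 0" --pt "0.003 -0.006 0.175 0 0 0" --pt "0.003 -0.006 0.182 0 0 0" --pt "0.003 -0.006 0.182 0 0 0" --pt "0.003 -0.006 0.182 0 0 0" --pt "0.003 -0.006 0.182 0 0 0"

```text
clock: 21.05
tcp_pos: [0.4247, -0.0156, 0.0273]
eef_rot: [0.811, 0.585, 0.001, 0.001]
wrist_force: [0.9, -0.5, 0.2]
finger_gap: 0.043
grasp_force: 0.0
```

Emit:
move_arm --pt "0 0 0 0 0 0" --pt "0 0 0 0 0 0" --pt "0 0 0 0 0 0" --pt "0 0 0 0 0 0" --pt "0 0 0 0 0 0" --pt "0 0 0 0 0 0" --pt "0 0 0 0 0 0" --pt "0 0 0 0 0 0" --claw 0.03

```text
clock: 21.72
tcp_pos: [0.4244, -0.0154, 0.0272]
eef_rot: [0.811, 0.585, 0.0, 0.0]
wrist_force: [-1.8, 1.5, 5.8]
finger_gap: 0.011
grasp_force: 58.8
```

Emit:
move_arm --pt "0 0 -0.05 0 0 0" --pt "0 0 -0.12 0 0 0" --pt "0 0 -0.2 0 0 0" --pt "0 0 -0.28 0 0 0" --pt "0 0 -0.32 0 0 0" --pt "0 0 -0.32 0 0 0" --pt "0 0 -0.32 0 0 0" --pt "0 0 -0.32 0 0 0"

```text
clock: 22.38
tcp_pos: [0.4231, -0.0151, 0.1214]
eef_rot: [0.811, 0.585, -0.001, -0.001]
wrist_force: [0.6, 0.2, -0.4]
finger_gap: 0.0106
grasp_force: 58.9
```

```bash
python3 -c "
from h import *
a=np.radians(96.3);c=np.array([619.9,217.6]);v=np.array([np.cos(a),np.sin(a)])*33
print(c-v,c+v);st();plan(*(c-v),125,6.3)"
```

```text
[623.52123227 184.79928847] [616.27876773 250.40071153]
22.38 [423.1 -15.1 121.4] yaw -18.4 zdown [-0.002  0.001 -1.   ] gap 0.0106 F [ 0.6  0.2 -0.4] 58.9 tip 0.022
-> [ 0.843  0.424 -0.013] [-6.000e-04 -1.000e-04 -1.369e-01] mm 283.0 deg 24.0
```

Emit:
move_arm --pt "0.1 0.05 -0.01 0 0 -0.02" --pt "0.22 0.11 -0.01 0 0 -0.04" --pt "0.34 0.171 -0.01 0 0 -0.06" --pt "0.46 0.231 -0.01 0 0 -0.08" --pt "0.58 0.292 -0.01 0 0 -0.1" --pt "0.7 0.352 -0.01 0 0 -0.12" --pt "0.8 0.402 -0.01 0 0 -0.137" --pt "0.843 0.424 -0.01 0 0 -0.137"

```text
clock: 23.05
tcp_pos: [0.6255, 0.1875, 0.1231]
eef_rot: [0.666, 0.746, -0.0, -0.001]
wrist_force: [-0.3, -0.4, 0.5]
finger_gap: 0.0111
grasp_force: 58.9
```

Emit:
move_arm --pt "0 0 0 0 0 0" --pt "0 0 0 0 0 0" --pt "0 0 0 0 0 0" --pt "0 0 0 0 0 0" --pt "0 0 0 0 0 0"

```text
clock: 23.47
tcp_pos: [0.6234, 0.1837, 0.1252]
eef_rot: [0.668, 0.745, -0.0, -0.0]
wrist_force: [-0.3, -0.2, -0.1]
finger_gap: 0.0107
grasp_force: 58.9
```

```bash
python3 -c "
from h import *
st();plan(623.5,184.8,30.5,6.3)"
```

```text
23.47 [623.4 183.7 125.2] yaw 6.2 zdown [-0.001 -0.    -1.   ] gap 0.0107 F [-0.3 -0.2 -0.1] 58.9 tip 0.022
-> [0.003 0.001 0.316] [-0.0003  0.     -0.0003] mm 94.0 deg 0.0
```

Emit:
move_arm --pt "0.003 0 0.06 0 0 0" --pt "0.003 0 0.13 0 0 0" --pt "0.003 0 0.2 0 0 0" --pt "0.003 0 0.26 0 0 0" --pt "0.003 0 0.295 0 0 0" --pt "0.003 0 0.31 0 0 0" --pt "0.003 0 0.31 0 0 0" --pt "0.003 0 0.31 0 0 0"

```text
clock: 24.13
tcp_pos: [0.6247, 0.1855, 0.0334]
eef_rot: [0.667, 0.745, 0.001, 0.0]
wrist_force: [-0.6, 0.5, -0.4]
finger_gap: 0.0109
grasp_force: 58.9
```

Emit:
move_arm --pt "0 0 0.003 0 0 0" --pt "0 0 0.005 0 0 0" --pt "0 0 0.005 0 0 0" --pt "0 0 0.005 0 0 0"

```text
clock: 24.47
tcp_pos: [0.6245, 0.1857, 0.0316]
eef_rot: [0.667, 0.745, 0.0, 0.0]
wrist_force: [0.2, -0.1, -1.3]
finger_gap: 0.0108
grasp_force: 58.9
```

```bash
python3 -c "
from h import *
st()
p,d=manip.camera('scene')
cv2.imwrite('pics/s9.png',cv2.resize(p[150:250,260:380],None,fx=6,fy=6,interpolation=2)[:,:,::-1])"
```

```text
24.47 [624.5 185.7  31.6] yaw 6.3 zdown [ 0.001  0.    -1.   ] gap 0.0108 F [ 0.2 -0.1 -1.3] 58.9 tip 0.022
```

View pics/s9.png

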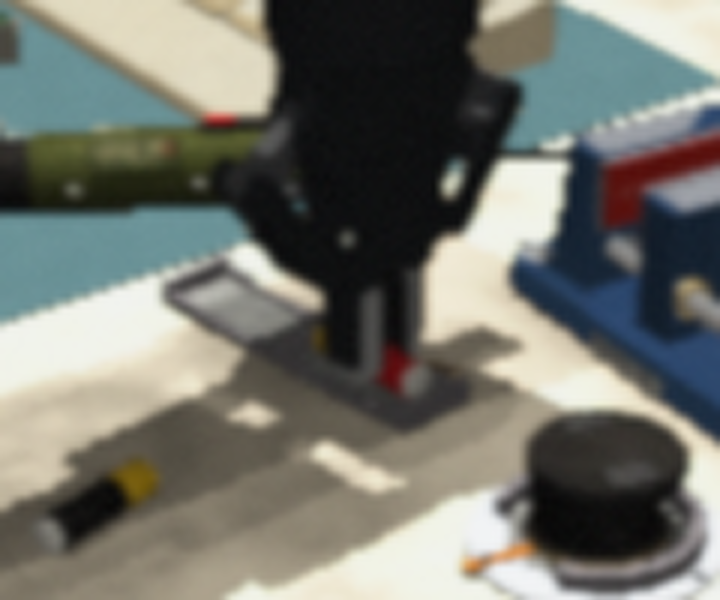

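The red cell is over the near bay (crop (405,372)), a millimetre above the floor. Lower and release.

Emit:
move_arm --pt "0 0 0.003 0 0 0" --pt "0 0 0.004 0 0 0" --pt "0 0 0.004 0 0 0"

```text
clock: 24.77
tcp_pos: [0.6244, 0.1856, 0.0303]
eef_rot: [0.667, 0.745, 0.0, 0.0]
wrist_force: [-1.1, -0.7, 3.9]
finger_gap: 0.0104
grasp_force: 59.3
```

Emit:
move_arm --pt "0 0 0 0 0 0" --pt "0 0 0 0 0 0" --pt "0 0 0 0 0 0" --pt "0 0 0 0 0 0" --pt "0 0 0 0 0 0" --claw 0.35

```text
clock: 25.18
tcp_pos: [0.624, 0.1856, 0.0296]
eef_rot: [0.667, 0.745, -0.0, -0.0]
wrist_force: [-0.6, -0.6, -0.4]
finger_gap: 0.03
grasp_force: 0.0
```

Emit:
move_arm --pt "0 0 -0.06 0 0 0" --pt "0 0 -0.14 0 0 0" --pt "0 0 -0.22 0 0 0" --pt "0 0 -0.25 0 0 0" --pt "0 0 -0.25 0 0 0" --pt "0 0 -0.25 0 0 0" --pt "0 0 -0.25 0 0 0"

```text
clock: 25.77
tcp_pos: [0.623, 0.1854, 0.1029]
eef_rot: [0.667, 0.745, -0.001, -0.001]
wrist_force: [-0.6, -0.5, -0.5]
finger_gap: 0.0298
grasp_force: 0.0
```

```bash
python3 -c "
from h import *
st();f=np.load('top0.npz');p=f['p'].astype(int);g=p.max(2);sat=g-p.min(2)
k=blob((g<150)|(sat>60),(222,215,252,262));print(*rect(k,.007))
plan(495.3,165.2,80,104.4)"
```

```text
25.77 [623.  185.4 102.9] yaw 6.3 zdown [-0.003 -0.    -1.   ] gap 0.0298 F [-0.6 -0.5 -0.5] 0.0 tip 0.022
[494.9 165.   49.   16.   14.4] [494.9 164.3  24.7]
-> [-0.02  -0.43   0.078] [-0.0008  0.0007  0.4551] mm 131.0 deg 81.0
```

Emit:
move_arm --pt "-0.003 -0.06 0 0 0 0.038" --pt "-0.006 -0.12 0 0 0 0.076" --pt "-0.009 -0.18 0.01 0 0 0.114" --pt "-0.012 -0.24 0.02 0 0 0.152" --pt "-0.015 -0.3 0.03 0 0 0.19" --pt "-0.018 -0.36 0.05 0 0 0.228" --pt "-0.02 -0.42 0.07 0 0 0.266" --pt "-0.021 -0.43 0.077 0 0 0.304" --claw 0.5

```text
clock: 26.43
tcp_pos: [0.4918, 0.1647, 0.0782]
eef_rot: [0.936, 0.352, -0.004, -0.001]
wrist_force: [-0.1, 0.1, -0.0]
finger_gap: 0.0428
grasp_force: 0.0
```

Emit:
move_arm --pt "0 0 0 0 0 0.038" --pt "0 0 0 0 0 0.076" --pt "0 0 0 0 0 0.114" --pt "0 0 0 0 0 0.151" --pt "0 0 0 0 0 0.151" --pt "0 0 0 0 0 0.151" --pt "0 0 0 0 0 0.151"

```text
clock: 27.02
tcp_pos: [0.496, 0.165, 0.0808]
eef_rot: [0.992, 0.127, -0.001, -0.0]
wrist_force: [-0.2, 0.6, -0.6]
finger_gap: 0.0425
grasp_force: 0.0
```

```bash
python3 -c "
from h import *
st();plan(495,165,27,104.4)
p,d=manip.camera('scene')
cv2.imwrite('pics/s10.png',cv2.resize(p[150:270,220:360],None,fx=5,fy=5,interpolation=2)[:,:,::-1])"
```

```text
27.02 [496.  165.   80.8] yaw -75.4 zdown [-0.002 -0.    -1.   ] gap 0.0425 F [-0.2  0.6 -0.6] 0.0 tip 0.022
-> [-0.003 -0.001  0.179] [-0.0001  0.0005  0.0008] mm 53.0 deg 0.0
```

View pics/s10.png

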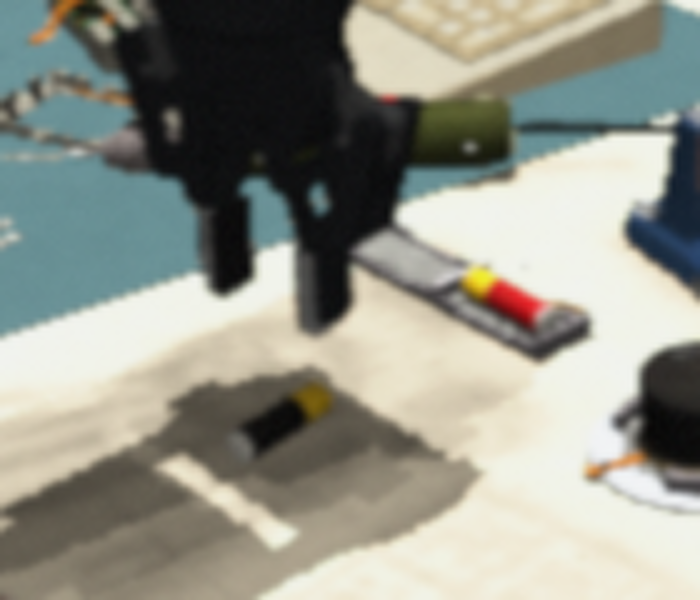

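Red cell lies in its bay, perhaps a little to the far side (crop (515,300)). The open jaws straddle the black cell.

Emit:
move_arm --pt "-0.002 -0.001 0.05 0 0 0" --pt "-0.002 -0.001 0.1 0 0 0" --pt "-0.002 -0.001 0.15 0 0 0" --pt "-0.002 -0.001 0.172 0 0 0" --pt "-0.002 -0.001 0.179 0 0 0" --pt "-0.002 -0.001 0.179 0 0 0" --pt "-0.002 -0.001 0.179 0 0 0" --pt "-0.002 -0.001 0.179 0 0 0"

```text
clock: 27.73
tcp_pos: [0.4967, 0.1654, 0.0289]
eef_rot: [0.992, 0.126, 0.001, 0.0]
wrist_force: [0.0, -0.3, 0.0]
finger_gap: 0.0431
grasp_force: 0.0
```

Emit:
move_arm --pt "0 0 0 0 0 0" --pt "0 0 0 0 0 0" --pt "0 0 0 0 0 0" --pt "0 0 0 0 0 0" --pt "0 0 0 0 0 0" --pt "0 0 0 0 0 0" --pt "0 0 0 0 0 0" --pt "0 0 0 0 0 0" --claw 0.03

```text
clock: 28.4
tcp_pos: [0.4965, 0.1653, 0.0289]
eef_rot: [0.992, 0.126, 0.0, 0.0]
wrist_force: [-2.1, 0.0, 6.7]
finger_gap: 0.0105
grasp_force: 58.7
```

```bash
python3 -c "
from h import *
st()
p,d=manip.camera('top');np.savez('t11.npz',p=p,d=d);q=p.astype(int);sat=q.max(2)-q.min(2)
k=blob(sat>70,(195,140,255,172));print(*rect(k,.010))
m=manip.camera_model('top');yx=np.argwhere(k>0);pts=proj(yx[:,::-1],.01);z=d[k>0]
P=np.array(m['position'])+(pts-m['position'])*(z/d[k>0].mean())[:,None]
print(m['position'][2]-np.percentile(z,[2,20,50,80]))
"
```

```text
28.4 [496.5 165.3  28.9] yaw -75.6 zdown [ 0.001  0.    -1.   ] gap 0.0105 F [-2.1  0.   6.7] 58.7 tip 0.022
[624.4 186.4  46.   13.2 -84.7] [624.5 186.4  23.4]
[0.01541727 0.01342659 0.01175662 0.01026097]
```

Emit:
move_arm --pt "0 0 -0.05 0 0 0" --pt "0 0 -0.12 0 0 0" --pt "0 0 -0.2 0 0 0" --pt "0 0 -0.28 0 0 0" --pt "0 0 -0.32 0 0 0" --pt "0 0 -0.32 0 0 0" --pt "0 0 -0.32 0 0 0" --pt "0 0 -0.32 0 0 0"

```text
clock: 29.12
tcp_pos: [0.4949, 0.1651, 0.1224]
eef_rot: [0.992, 0.125, -0.001, -0.0]
wrist_force: [-0.9, -0.9, -0.3]
finger_gap: 0.0103
grasp_force: 58.9
```

```bash
python3 -c "
from h import *
st();plan(616.3,250.4,125,6.3)"
```

```text
29.12 [494.9 165.1 122.4] yaw -75.6 zdown [-0.003 -0.    -1.   ] gap 0.0103 F [-0.9 -0.9 -0.3] 58.9 tip 0.022
-> [ 0.463 -0.175 -0.01 ] [-0.0007  0.0006 -0.455 ] mm 148.0 deg 81.0
```

Emit:
move_arm --pt "0.06 -0.022 -0.01 0 0 -0.038" --pt "0.12 -0.045 -0.01 0 0 -0.076" --pt "0.18 -0.068 -0.01 0 0 -0.114" --pt "0.24 -0.09 -0.01 0 0 -0.152" --pt "0.3 -0.113 -0.01 0 0 -0.19" --pt "0.36 -0.136 -0.01 0 0 -0.228" --pt "0.42 -0.159 -0.01 0 0 -0.266" --pt "0.46 -0.175 -0.01 0 0 -0.304"

```text
clock: 29.78
tcp_pos: [0.6166, 0.251, 0.1243]
eef_rot: [0.822, 0.57, -0.001, -0.001]
wrist_force: [-0.1, -0.9, -0.9]
finger_gap: 0.0107
grasp_force: 58.9
```

Emit:
move_arm --pt "0 0 0 0 0 -0.038" --pt "0 0 0 0 0 -0.076" --pt "0 0 0 0 0 -0.114" --pt "0 0 0 0 0 -0.151" --pt "0 0 0 0 0 -0.151" --pt "0 0 0 0 0 -0.151" --pt "0 0 0 0 0 -0.151" --pt "0 0 0 0 0 -0.151"

```text
clock: 30.45
tcp_pos: [0.6162, 0.2504, 0.1262]
eef_rot: [0.668, 0.744, -0.0, -0.0]
wrist_force: [-0.2, -0.7, -0.4]
finger_gap: 0.0105
grasp_force: 58.9
```

```bash
python3 -c "
from h import *
st();plan(616.3,250.4,33,6.3)"
```

```text
30.45 [616.2 250.4 126.2] yaw 6.2 zdown [-0.001 -0.    -1.   ] gap 0.0105 F [-0.2 -0.7 -0.4] 58.9 tip 0.022
-> [0.    0.001 0.311] [-0.0004  0.     -0.0005] mm 93.0 deg 0.0
```

Emit:
move_arm --pt "0 0 0.06 0 0 0" --pt "0 0 0.13 0 0 0" --pt "0 0 0.2 0 0 0" --pt "0 0 0.26 0 0 0" --pt "0 0 0.295 0 0 0" --pt "0 0 0.31 0 0 0" --pt "0 0 0.312 0 0 0" --pt "0 0 0.312 0 0 0"

```text
clock: 31.12
tcp_pos: [0.6172, 0.2506, 0.0341]
eef_rot: [0.667, 0.745, 0.001, 0.0]
wrist_force: [1.0, -0.5, -0.8]
finger_gap: 0.01
grasp_force: 59.0
```

Emit:
move_arm --pt "0 0 0.003 0 0 0" --pt "0 0 0.005 0 0 0" --pt "0 0 0.005 0 0 0" --pt "0 0 0.005 0 0 0"

```text
clock: 31.45
tcp_pos: [0.6168, 0.2505, 0.0324]
eef_rot: [0.667, 0.745, 0.0, 0.0]
wrist_force: [-0.4, -0.6, -0.5]
finger_gap: 0.0101
grasp_force: 59.0
```

```bash
python3 -c "
from h import *
st()"
```

```text
31.45 [616.8 250.5  32.4] yaw 6.3 zdown [ 0.001  0.    -1.   ] gap 0.0101 F [-0.4 -0.6 -0.5] 59.0 tip 0.022
```

Emit:
move_arm --pt "0 0 0.002 0 0 0" --pt "0 0 0.003 0 0 0" --pt "0 0 0.003 0 0 0"

```text
clock: 31.7
tcp_pos: [0.6168, 0.2506, 0.0319]
eef_rot: [0.667, 0.745, 0.0, 0.0]
wrist_force: [-1.9, -0.6, 5.1]
finger_gap: 0.0106
grasp_force: 59.4
```

Emit:
move_arm --pt "0 0 0 0 0 0" --pt "0 0 0 0 0 0" --pt "0 0 0 0 0 0" --pt "0 0 0 0 0 0" --pt "0 0 0 0 0 0" --claw 0.35

```text
clock: 32.12
tcp_pos: [0.6164, 0.2504, 0.0307]
eef_rot: [0.667, 0.745, -0.0, -0.0]
wrist_force: [-0.0, 0.1, 0.4]
finger_gap: 0.0299
grasp_force: 0.0
```

Emit:
move_arm --pt "0 0 -0.06 0 0 0" --pt "0 0 -0.14 0 0 0" --pt "0 0 -0.25 0 0 0" --pt "0 0 -0.37 0 0 0" --pt "0.05 -0.1 -0.45 0 0 0" --pt "0.1 -0.2 -0.5 0 0 0" --pt "0.1 -0.32 -0.5 0 0 0" --pt "0.1 -0.44 -0.5 0 0 0"

```text
clock: 32.78
tcp_pos: [0.4815, 0.2664, 0.1826]
eef_rot: [0.667, 0.745, 0.001, 0.001]
wrist_force: [-0.2, 1.2, -1.2]
finger_gap: 0.0298
grasp_force: 0.0
```

Emit:
move_arm --pt "0.1 -0.1 0 0 0 0" --pt "0.2 -0.2 0 0 0 0" --pt "0.3 -0.3 0 0 0 0" --pt "0.3 -0.35 0 0 0 0" --pt "0.3 -0.35 0 0 0 0" --pt "0.3 -0.35 0 0 0 0"

```text
clock: 33.28
tcp_pos: [0.3674, 0.3439, 0.1811]
eef_rot: [0.667, 0.745, 0.0, 0.0]
wrist_force: [0.7, 0.3, -0.3]
finger_gap: 0.03
grasp_force: 0.0
```

```bash
python3 -c "
from h import *
st()
p,d=manip.camera('top');c=manip.camera_model('top')
cv2.imwrite('pics/t12.png',cv2.resize(p[110:230,150:450],None,fx=2.6,fy=2.6,interpolation=2)[:,:,::-1])
for n,x,y in(('aa1',624,186),('aa0',617,250),('cap',622,57),('batt',617,-97)):
    yx=[(u,v) for u in range(150,450) for v in range(120,200) if 1] if 0 else None
    uv=np.stack(np.meshgrid(np.arange(150,450),np.arange(120,200)),-1).reshape(-1,2);P=proj(uv,.015)[:,:2]*1000
    s=uv[np.hypot(P[:,0]-x,P[:,1]-y)<6];print(n,np.round(1e3*(c['position'][2]-np.percentile(d[s[:,1],s[:,0]],[10,50,90])),1))
"
```

```text
33.28 [367.4 343.9 181.1] yaw 6.4 zdown [ 0.001  0.    -1.   ] gap 0.03 F [ 0.7  0.3 -0.3] 0.0 tip 0.022
aa1 [14.7 12.2 10.1]
aa0 [14.7 12.2  9.9]
cap [34.5 31.9 29.8]
batt [10.4  7.9  5.5]
```

View pics/t12.png

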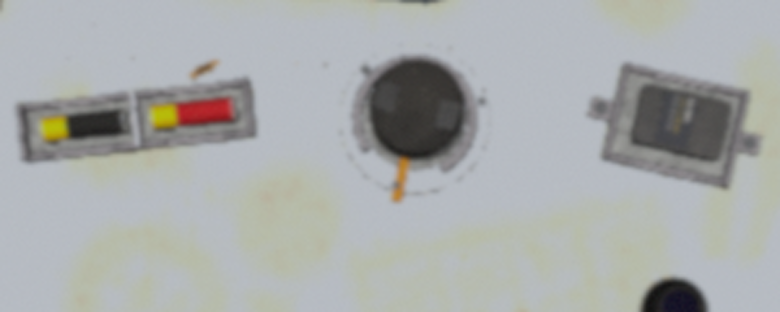

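All five parts are in place: black cell (86,124), red (193,112), cap on the lens (417,107) with the tail out of the gap, and pack (681,121).

```bash
python3 -c "
from rig import manip
print(manip.hand_in())"
```

```text
the job is handed in; nothing more can be done
None
```

I put all five parts away and handed the job in at about 33 s. The last picture showed the lens in the nest with its tail out through the gap, the small cap on it, the pack in the tray and one cell in each bay; the hand-in gave no pass or fail.

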